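# Meter one brass pin from the pin cup

### The job

Lift the bar-handled wooden pin cup with the low lip and tip it slowly, lip first, over the plain undivided wooden tray until just the front brass pin rolls out into the tray; the back pin must stay in the cup. Then stand the cup upright on the bench itself again, not on anything else, and let go.

Things in the scene. Friction and masses are not known exactly. Their poses are not given: they have to be found in the camera images.
- pin_cup: Wooden scoop cup, 74 (x) x 66 (y) x 102 mm high, loose, 0.2-0.3 kg, two cross grooves inside. Origin: underside centre; z up, x from low front lip to high back. Pouring lip at x -37, z 17.5 mm. Handle: bar along y over the middle, 14 mm thick (x), z 78 to 102 mm, pinched across x from above. Not the look-alike caddy with four full walls and steel stamps; either may be left or right.
- front_pin: Solid brass pin, 16 mm diameter, 48 mm long, 80 g, lying in the cup's front groove, at x -13.8, z 19.1 mm in the cup's frame. Origin: its centre; y along its length. It rolls out over the lip once the cup is tipped lip-down by more than about 16 degrees.
- back_pin: An equal brass pin in the cup's back groove, at x +12, z 21.3 mm in the cup's frame. Origin: its centre; y along its length. Its groove is steeper: it stays until the cup is tipped lip-down by about 50 degrees.
- tray: Plain shallow open wooden tray without partitions, 160 (x) x 130 (y) x 30 mm high, walls and floor 8 mm thick, fixed to the bench. Origin: centre of its underside, axes along its sides, z up. Not the tray of the same size divided into six compartments; either may be left or right.
Things that resemble listed ones, but are neither listed nor needed, are in the scene too. What is shaped like the tray but green is not meant.

How it is judged:
On the way, in this order (a step that is already met when the one before it is completed fails the run):
1. the cup is lifted clear of the bench and begins to tip, both pins still in it (height (world z) of pin_cup above 0.03 m and angle between pin_cup's own z axis and vertical above 0.14 rad and x of front_pin in the frame of pin_cup between -0.035 and 0.035 m and y of front_pin in the frame of pin_cup between -0.03 and 0.03 m and z of front_pin in the frame of pin_cup between 0 and 0.045 m and x of back_pin in the frame of pin_cup between -0.035 and 0.035 m and y of back_pin in the frame of pin_cup between -0.03 and 0.03 m and z of back_pin in the frame of pin_cup between 0 and 0.045 m), for 0.05 s.
2. the front pin has rolled into the tray while the cup is held in the air with the back pin in it (height (world z) of pin_cup above 0.03 m and x of front_pin in the frame of tray between -0.08 and 0.08 m and y of front_pin in the frame of tray between -0.065 and 0.065 m and z of front_pin in the frame of tray between 0 and 0.045 m and x of back_pin in the frame of pin_cup between -0.035 and 0.035 m and y of back_pin in the frame of pin_cup between -0.03 and 0.03 m and z of back_pin in the frame of pin_cup between 0 and 0.045 m), for 0.1 s.
At the end, for the whole second after the job is handed in: The front pin lies in the plain tray, at rest (under 0.08 m/s); the back pin is inside the cup, in either groove; the cup stands upright (within 0.1 rad) directly on the bench (underside within 5 mm of it), at rest (x of front_pin in the frame of tray between -0.08 and 0.08 m and y of front_pin in the frame of tray between -0.065 and 0.065 m and z of front_pin in the frame of tray between 0 and 0.045 m and x of back_pin in the frame of pin_cup between -0.035 and 0.035 m and y of back_pin in the frame of pin_cup between -0.03 and 0.03 m and z of back_pin in the frame of pin_cup between 0 and 0.045 m and linear speed of front_pin below 0.08 m/s and angle between pin_cup's own z axis and vertical below 0.1 rad and height (world z) of pin_cup below 0.005 m and linear speed of pin_cup below 0.02 m/s); the robot touches nothing.
It fails at once if the cup is tipped fast (over 1.5 rad/s while tilted more than 0.2 rad) with the front pin still in it (angle between pin_cup's own z axis and vertical above 0.2 rad and angular speed of pin_cup above 1.5 rad/s and x of front_pin in the frame of pin_cup between -0.035 and 0.035 m and y of front_pin in the frame of pin_cup between -0.03 and 0.03 m and z of front_pin in the frame of pin_cup between 0 and 0.045 m).
It also fails if it takes over 56 s, if anything falls off the work surface, if the arm or the gripper's body presses on something with over 40 N, if the wrist force passes 120 N, or if a joint passes its speed limit or range.

### The arm

A 6-joint arm with a two-finger parallel gripper is mounted at the origin on the work surface. World frame = base frame: x ahead of the robot, y to its left, z up, the work surface at z = 0. Lengths are in m, angles in rad, forces in N, time in s.
With the tool pointing down it reaches from about 0.3 to 0.775 m from the base axis. Payload 14.6 kg.
Tool frame: the origin (TCP) lies on the centre line of the jaws, within the pads' length; the fingertips stand 19 mm ahead of it and the grasp point (between the pads) is the TCP (ctrl.tip_reach is the distance from the TCP to the fingertips, in m); x points along the fingers, y is the direction in which the jaws open and shut, and the axes are right-handed (so a half turn about x gives the same grasp; the last joint's range is limited). The gripper opens to 94 mm and grips with 3 to 60 N. Pads are 16 mm wide; open, the fingers measure 119 mm over their backs; the gripper's body (75 mm by 177 mm) begins 78 mm behind the grasp point.
Start: joints at [-1.217, 0.3, 1.521, -0, 1.321, -0.067], TCP at [0.225, -0.502, 0.224] pointing down, gripper open.
Joint ranges: [-3.03, 3.03], [-0.79, 2.21], [0.23, 2.52], [-1.04, 4.18], [0, 3.07], [-2.55, 2.55]. Speed limits (rad/s): [2.22, 2.22, 2.57, 3.14, 3.14, 3.14].

### API

Orientations are given as [roll, pitch, yaw] about the fixed x, y, z axes, in that order (R = Rz(yaw) Ry(pitch) Rx(roll)).
In Python, from station import ctrl, optics, models gives the robot as it stands. The module is installed in compiled form; this text tells all that it offers.
- The arm moves only by the tool arm_command, never from a script. Its argument "deltas" is a list of rows, each an object with "translation": the shift along the tool's x, y, z in units of 25 mm (1.0 is 25 mm), a list of three; "turn": the turn, a rotation vector about the tool's x, y, z in units of 5 degrees (1.0 is 5 degrees), a list of three. In form: [{"translation": [x, y, z], "turn": [rx, ry, rz]}, ...]. A call has 1 to 12 rows; each row is the pose to reach, as a shift and turn from the pose commanded when the call began, along the tool's axes at that moment; what a row does not reach only later rows make up. A row lasts 1/12 s, in which the tool goes at most 41.7 mm and 7.16 degrees, less where a joint would pass 70% of its speed; a pose out of reach is approached as far as the arm can. A call with a gripper value outside its range is refused whole. "gripper" is the finger opening in mm, from 0 to 94, set as the call begins (left out, the last holds). The fingers move at their own pace and stop on an object; "force" is the grip in N (left out, the last holds). Time passes only in rows, so rows that repeat a pose let the fingers close. It gives the time, the measured TCP pose, the force and the opening at its end, in the units of the state.
- ctrl.get_obs(): the state, without advancing time (a new reading comes with each control period).
- optics.camera(name): name is "scene" or "top" or "wrist"; returns the picture (480x640x3 uint8, red, green, blue); there is no depth.
- optics.get_calibration(name): a dict with "K" (3x3 intrinsics, pixels), "origin" and "orientation" of the camera in the world. Camera axes: x right, y down, z forward; pixel columns grow to the right and rows downward; lengths in m; the calibration is good to about 2 mm. The wrist camera is an equidistant fisheye: a pixel r from the principal point sees the ray r / f radians off the axis. A picture is of the moment at which its call begins: read the wrist's pose just before it. get_calibration takes no time and is no camera call; for the wrist camera it gives the pose at the moment of the call.
- ctrl.hand_in(): hands the job in, once; it reports no verdict.
Trained networks look in the newest picture that a camera, given by its name, has taken for a name from the list of things; names that differ only in an ending like _2 or _b are one class to them, and where a whole thing is asked for, a point or a joint stands for the part that bears it (a point fixed in the world has none). Each returns a list of dicts, best first, with "score" (0 to 1); they miss things now and then, are a little off and sometimes report something else, mostly with a low value. They report only what shows in the picture. A call takes as long as a camera call. They do not tell look-alikes from the thing itself.
- models.look_for(target, camera): "box" ([left, top, right, bottom] in pixels, round what is visible of it).
- models.cut_out(target, camera): "pixels" (480x640 bool, what is visible of it) and "box" ([left, top, right, bottom] in pixels, round what is visible of it).
- models.mark_of(target, camera): "at" ([column, row] in pixels: a listed point, or the origin of a listed thing).
The state is a dict: "time_s": time; "qpos": joint angles; "joint_vel": joint speeds; "tau": joint torques, N m; "ee_pos": TCP position; "eef_rot": TCP orientation; "force": force on the tool from outside, world axes, zero at the start; "moment": the same for the moment, N m; "grip_width": finger opening in m.
Only numpy, scipy, OpenCV 4.12 (cv2) and the standard library are available. Lean on these libraries where they do the work, as an engineer would, in place of code of your own. Each camera call takes 0.05 s, during which the arm holds its last target.

## Working session

There is one attempt and no reset: what is moved stays moved. The work goes in short steps, Python scripts to look and compute and a tool call to move; the robot and the scene stay as the last step left them, time stands still between calls to the robot, and variables do not carry over. Pictures are saved under pics/ and viewed, and the job is handed in when it is done.

Besides the shell and the picture viewer there is one more tool, called after "Emit:" as name([rows], argument=value, ...), one row to a line, values as JSON. arm_command: Moves the arm, as the interface text tells. Its arguments: {"type":"object","properties":{"deltas":{"type":"array"},"gripper":{"type":"number"},"force":{"type":"number"}},"required":["deltas"]}

```bash
mkdir -p pics; python3 - <<'E'
from station import ctrl, optics, models
import cv2, numpy as np
o=ctrl.get_obs(); print(o)
for n in ["scene","top"]:
    im=optics.camera(n); cv2.imwrite(f"pics/{n}0.png",im[:,:,::-1])
    c=optics.get_calibration(n); print(n,c)
    for t in ["pin_cup","tray","front_pin"]:
        for d in models.look_for(t,n): print(n,t,d)
        for d in models.mark_of(t,n): print(n,t,d)
E
```

```text
{'time_s': 0.0, 'qpos': array([-1.21662436e+00,  3.00478408e-01,  1.52159049e+00,  4.52338815e-06,
        1.32069365e+00, -6.65505449e-02]), 'joint_vel': array([-0.00064506, -0.00078478,  0.0003435 , -0.00134577, -0.00037399,
        0.00044094]), 'tau': array([-6.06427311e-04, -5.31804621e+01, -3.52736878e+01,  7.07556750e-02,
        2.44296261e-02, -1.23195082e-04]), 'ee_pos': array([ 0.22456963, -0.5017977 ,  0.22387833]), 'eef_rot': array([-1.64109191,  1.56962642,  1.92122213]), 'force': array([-0.22604043,  0.10451699, -0.35800111]), 'moment': array([-0.01582632, -0.03251249,  0.01100171]), 'grip_width': 0.0940258244437096}
scene {'K': array([[451.9950441 ,   0.        , 312.69564502],
       [  0.        , 451.9950441 , 244.34698759],
       [  0.        ,   0.        ,   1.        ]]), 'origin': array([ 1.30099885, -0.08086356,  0.55418296]), 'orientation': array([-2.14280149,  0.02455927,  1.66007836])}
scene pin_cup {'box': [291.4, 195.7, 329.5, 249.2], 'score': 0.74}
scene pin_cup {'at': [306.3, 239.6], 'score': 0.79}
scene tray {'box': [281.6, 266.7, 357.8, 330.4], 'sco
[... 572 characters left out ...]
  0.97072568]), 'orientation': array([-3.09645301e+00,  1.04453217e-03, -1.57270473e+00])}
top pin_cup {'box': [301.4, 254.7, 343.2, 303.1], 'score': 0.8}
top pin_cup {'at': [321.7, 277.6], 'score': 0.89}
top pin_cup {'at': [304.6, 174.1], 'score': 0.68}
top tray {'box': [268.4, 127.9, 338.4, 216.5], 'score': 0.87}
top tray {'box': [457.5, 280.3, 548.9, 378.6], 'score': 0.68}
top tray {'box': [297.6, 255.6, 343.7, 300.9], 'score': 0.47}
top tray {'at': [304.8, 175.1], 'score': 0.76}
top tray {'at': [496.4, 325.1], 'score': 0.71}
top tray {'at': [320.5, 280.1], 'score': 0.49}
top front_pin {'box': [305.3, 281.7, 330.2, 293.0], 'score': 0.64}
top front_pin {'at': [319.3, 284.1], 'score': 0.49}
```

View pics/scene0.png

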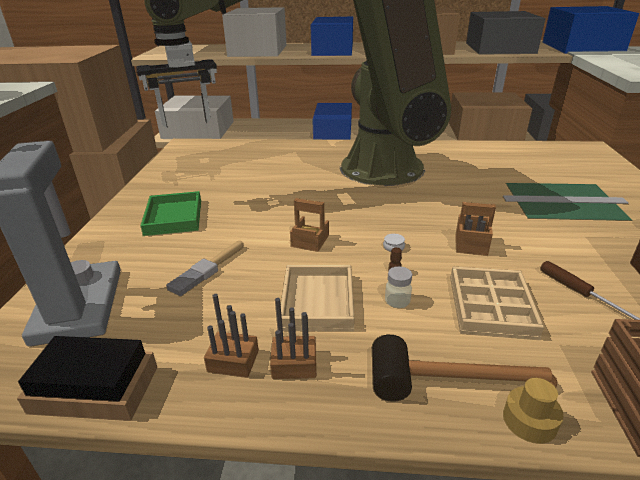

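View pics/top0.png

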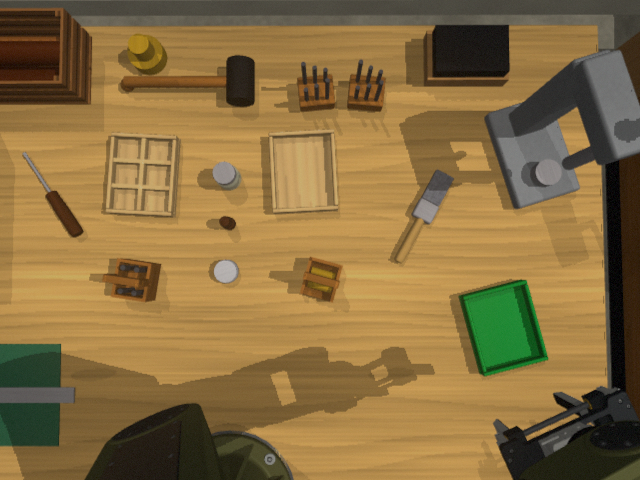

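The scene picture shows two wooden carriers. The one at (310,225), top (321,278), has brass pins; the one at (474,227), top (135,278), holds grey stamps. The plain tray is at top (304,173). The tray at (142,175) is divided and the one at (503,328) is green, so neither fits. I'll confirm this in an enlarged crop.

```bash
python3 - <<'E'
import cv2, numpy as np
t=cv2.imread("pics/top0.png"); s=cv2.imread("pics/scene0.png")
a=cv2.resize(t[245:315,285:360],(400,373),interpolation=cv2.INTER_CUBIC)
b=cv2.resize(s[190:260,275:350],(400,373),interpolation=cv2.INTER_CUBIC)
cv2.imwrite("pics/crop1.png",np.hstack([a,b]))
E
```

```text
(no output)
```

View pics/crop1.png

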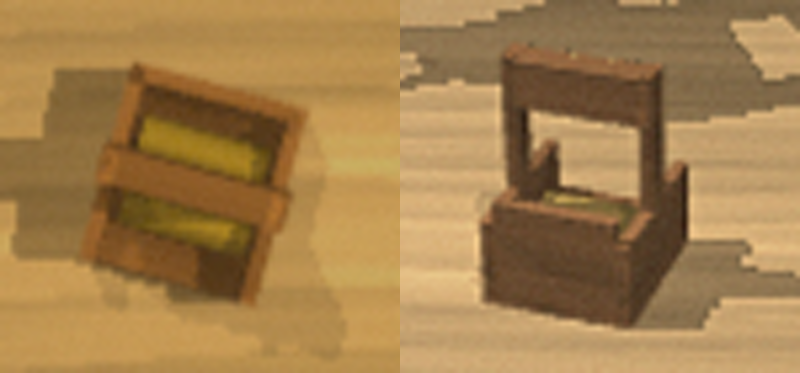

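The crop confirms the choice. The cup at top (321,278) has two brass pins, a bar handle, a high wall on the far (+x) side and no rim on the robot-facing (−x) side, which is the lip. Next I'll measure the poses.

```bash
cat > h.py <<'E'
import numpy as np
from scipy.spatial.transform import Rotation as Ro
from station import ctrl, optics, models
def R(rpy): return Ro.from_euler('xyz',rpy).as_matrix()
def ray_at(c,uv,z):
    d=np.array([(uv[0]-c['K'][0,2])/c['K'][0,0],(uv[1]-c['K'][1,2])/c['K'][1,1],1.])
    d=R(c['orientation'])@d; o=np.array(c['origin']); return o+d*(z-o[2])/d[2]
def proj(c,P):
    p=(np.atleast_2d(P)-c['origin'])@R(c['orientation']); return p[:,:2]/p[:,2:]*c['K'][0,0]+c['K'][:2,2]
E
python3 - <<'E'
from h import *
import cv2
c=optics.get_calibration("top"); s=optics.get_calibration("scene")
t=lambda x,y:(285+x*75/400-.4,245+y*70/373-.4)
# handle top ends & bar edges z=.102
L=ray_at(c,t(105,163),.102);Rr=ray_at(c,t(285,205),.102); print("handle ends",L,Rr,np.linalg.norm(L-Rr),(L+Rr)/2, "yaw",np.arctan2(*(L-Rr)[[1,0]])-np.pi/2)
for n,C,marks in (("top",c,(321.7,277.6)),("scene",s,(306.3,239.6))): print(n,ray_at(C,marks,0))
for n,C,m,z in (("top",c,(304.8,175.1),0),("scene",s,(319.9,302.6),0)): print("tray",ray_at(C,m,z))
# tray outer rim corners
for q in [(269,132),(335,130),(339,210),(273,212.5)]: print(ray_at(c,q,.03))
for q in [(285,267),(352,267),(353,319),(282,317)]: print("s",ray_at(s,q,.03))
optics.camera("top")
for d in models.cut_out("tray","top")[:2]:
    m=d["pixels"].astype(np.uint8); r=cv2.minAreaRect(cv2.findNonZero(m)); print(d["score"],r, ray_at(c,r[0],.02))
    for q in cv2.boxPoints(r): print("  ",q,ray_at(c,q,.03))
o=ctrl.get_obs(); print(R(o['eef_rot']).round(3))
E
```

```text
handle ends [ 0.43620578 -0.1498283   0.102     ] [ 0.42193788 -0.21051837  0.102     ] 0.062344665441223274 [ 0.42907183 -0.18017334  0.102     ] yaw -0.2309013911398201
top [ 0.43020622 -0.1810513   0.        ]
scene [ 0.42520823 -0.18773564  0.        ]
tray [ 0.6379894  -0.14714041  0.        ]
tray [ 0.64610605 -0.13950666  0.        ]
[ 0.7180095  -0.07752287  0.03      ]
[ 0.72171999 -0.2079137   0.03      ]
[ 0.56292897 -0.21525532  0.03      ]
[ 0.55826888 -0.08584892  0.03      ]
s [ 0.57685774 -0.21406196  0.03      ]
s [ 0.56952962 -0.08107578  0.03      ]
s [ 0.72095227 -0.07690421  0.03      ]
s [ 0.72345711 -0.19848891  0.03      ]
0.84 ((503.45269775390625, 327.6749572753906), (86.64790344238281, 72.06307983398438), 74.87599182128906) [ 0.33191368 -0.53696628  0.02      ]
   [457.36554 295.25256] [ 0.39591292 -0.44483246  0.03      ]
   [526.9326  276.45062] [ 0.4321583  -0.58082336  0.03      ]
   [549.53986 360.09735] [ 0.27069447 -0.62108532  0.03      ]
   [479.97278 378.8993 ] [ 0.23498834 -0.48608974  0.03      ]
[[-0.     0.408 -0.913]
 [ 0.    -0.913 -0.408]
 [-1.    -0.    -0.   ]]
```

```bash
cat >> h.py <<'E'
def tgt(yaw,tilt=0.):
    # cup frame yaw; tilt = lip-down; tool y = cup x, tool x = -cup z
    C=Ro.from_euler('z',yaw)*Ro.from_euler('y',-tilt)
    M=C.as_matrix(); return np.c_[-M[:,2],M[:,0],-M[:,1]]
def delta(p,Rt,p0=None,R0=None):
    o=ctrl.get_obs()
    p0=o['ee_pos'] if p0 is None else p0; R0=R(o['eef_rot']) if R0 is None else R0
    print("tr",(R0.T@(np.array(p)-p0)/.025).round(2),"turn",(np.degrees(Ro.from_matrix(R0.T@Rt).as_rotvec())/5).round(2))
E
python3 - <<'E'
from h import *
delta([.429,-.180,.20],tgt(-.23))
E
```

```text
tr [  0.98  -8.42 -12.72] turn [-10.54  -0.     0.  ]
```

Emit:
arm_command([
  {"translation": [0.5, -3, -4.5], "turn": [-4, 0, 0]},
  {"translation": [1, -8.4, -12.7], "turn": [-10.5, 0, 0]},
  {"translation": [1, -8.4, -12.7], "turn": [-10.5, 0, 0]},
  {"translation": [1, -8.4, -12.7], "turn": [-10.5, 0, 0]},
  {"translation": [1, -8.4, -12.7], "turn": [-10.5, 0, 0]},
  {"translation": [1, -8.4, -12.7], "turn": [-10.5, 0, 0]},
  {"translation": [1, -8.4, -12.7], "turn": [-10.5, 0, 0]},
  {"translation": [1, -8.4, -12.7], "turn": [-10.5, 0, 0]},
  {"translation": [1, -8.4, -12.7], "turn": [-10.5, 0, 0]},
  {"translation": [1, -8.4, -12.7], "turn": [-10.5, 0, 0]},
  {"translation": [1, -8.4, -12.7], "turn": [-10.5, 0, 0]},
  {"translation": [1, -8.4, -12.7], "turn": [-10.5, 0, 0]},
], gripper=50)

```text
time_s: 1.8
ee_pos: [0.4286, -0.1809, 0.1995]
eef_rot: [-0.193, 1.571, -1.997]
force: [-0.8, -1.3, 0.5]
grip_width: 0.0497
```

```bash
python3 - <<'E'
from h import *
import cv2
o=ctrl.get_obs(); print(o['time_s'],o['ee_pos'],R(o['eef_rot']).round(3),o['grip_width'],o['joint_vel'].round(2),o['qpos'])
c=optics.get_calibration("wrist"); im=optics.camera("wrist"); cv2.imwrite("pics/w1.png",im[:,:,::-1]); print(c)
im=optics.camera("scene"); cv2.imwrite("pics/s1.png",im[:,:,::-1])
E
```

```text
1.8 [ 0.42857148 -0.18088946  0.19948889] [[-0.     0.973 -0.231]
 [-0.    -0.231 -0.973]
 [-1.    -0.     0.   ]] 0.049655196415712005 [-0.04 -0.    0.    0.    0.   -0.  ] [-4.78037935e-01  1.34153945e-01  1.78319368e+00 -2.21713194e-04
  1.22423426e+00 -2.45067397e-01]
{'K': array([[371.64829954,   0.        , 320.06381783],
       [  0.        , 371.64829954, 241.42159729],
       [  0.        ,   0.        ,   1.        ]]), 'origin': array([ 0.4473648 , -0.09864715,  0.3604078 ]), 'orientation': array([ 2.85168796e+00, -7.36165029e-04, -2.34053000e-01])}
```

View pics/w1.png

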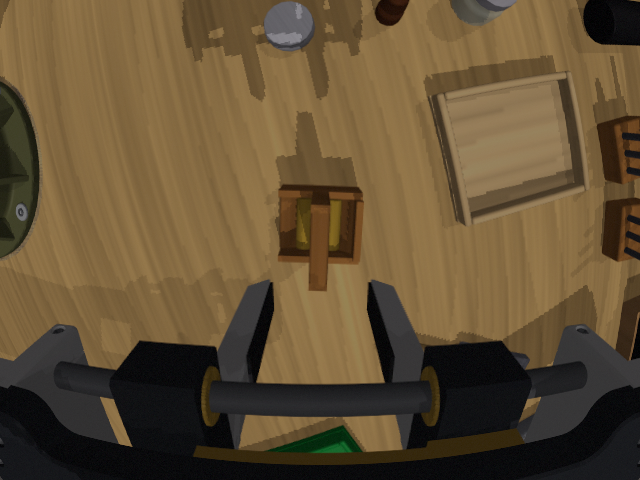

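View pics/s1.png

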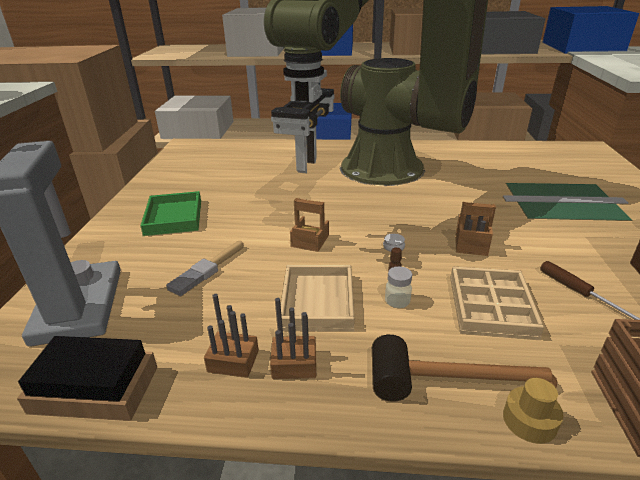

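The wrist view shows the cup at (320,222). Its bar runs from (320,193) to (318,290), centred between the jaws, and the lip is on the left (robot side). The tray at (515,145) is plain. I'll compute the bar centre from this picture.

```bash
cat >> h.py <<'E'
def wray(c,uv,z):
    x=(uv[0]-c['K'][0,2])/c['K'][0,0]; y=(uv[1]-c['K'][1,2])/c['K'][1,1]; r=np.hypot(x,y)
    k=np.sin(r)/r if r>1e-9 else 1; d=R(c['orientation'])@np.array([x*k,y*k,np.cos(r)]); o=np.array(c['origin']); return o+d*(z-o[2])/d[2]
E
python3 - <<'E'
from h import *
c=optics.get_calibration("wrist")
a=wray(c,(320,193),.102);b=wray(c,(317.8,290),.102); print(a,b,(a+b)/2,np.linalg.norm(a-b),np.arctan2(*(a-b)[[1,0]])-np.pi/2)
for q in [(441,102),(568,78),(583,187),(468,218)]: print(wray(c,q,.03))
E
python3 - <<'E'
import cv2
im=cv2.imread('pics/w1.png')[170:310,260:380]; cv2.imwrite('pics/w1c.png',cv2.resize(im,(514,600),interpolation=cv2.INTER_CUBIC))
E
```

```text
[ 0.4375701  -0.14006818  0.102     ] [ 0.41860963 -0.21162351  0.102     ] [ 0.42808987 -0.17584584  0.102     ] 0.07402476167058622 -0.25902364350559637
[ 0.56120899 -0.09339884  0.03      ]
[ 0.71143196 -0.08546527  0.03      ]
[ 0.71358449 -0.20240168  0.03      ]
[ 0.56831912 -0.20599701  0.03      ]
```

View pics/w1c.png

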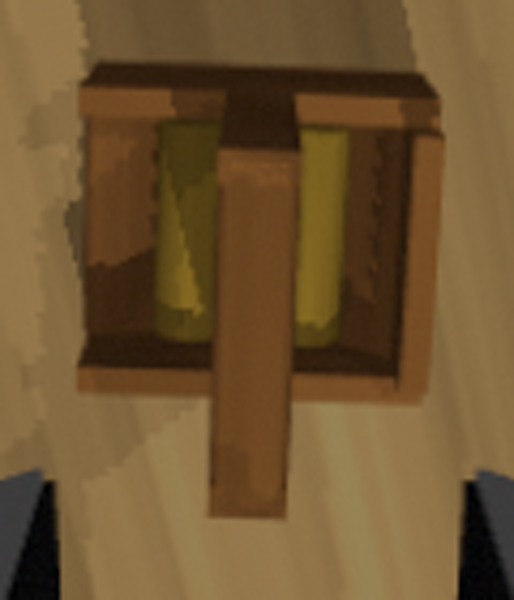

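Emit:
arm_command([
  {"translation": [1, 0, 0], "turn": [0.15, 0, 0]},
  {"translation": [2, 0, 0], "turn": [0.15, 0, 0]},
  {"translation": [3, 0, 0], "turn": [0.15, 0, 0]},
  {"translation": [4, 0, 0], "turn": [0.15, 0, 0]},
  {"translation": [4.4, 0, 0], "turn": [0.15, 0, 0]},
  {"translation": [4.4, 0, 0], "turn": [0.15, 0, 0]},
  {"translation": [4.4, 0, 0], "turn": [0.15, 0, 0]},
], gripper=50)

```text
time_s: 2.48
ee_pos: [0.4286, -0.1814, 0.0901]
eef_rot: [1.293, 1.571, -0.526]
force: [0.7, -0.3, 1.5]
grip_width: 0.05
```

```bash
python3 - <<'E'
from h import *
import cv2
o=ctrl.get_obs(); print(o['time_s'],o['ee_pos'],o['force'])
a=optics.camera("wrist"); b=optics.camera("scene")
im=np.hstack([cv2.resize(a[180:360,220:420],(400,360)),cv2.resize(b[150:270,250:383],(400,360))]); cv2.imwrite("pics/g2.png",im[:,:,::-1])
E
```

```text
2.4833 [ 0.42864709 -0.18142215  0.09012299] [ 0.66094315 -0.34956395  1.46085044]
```

View pics/g2.png

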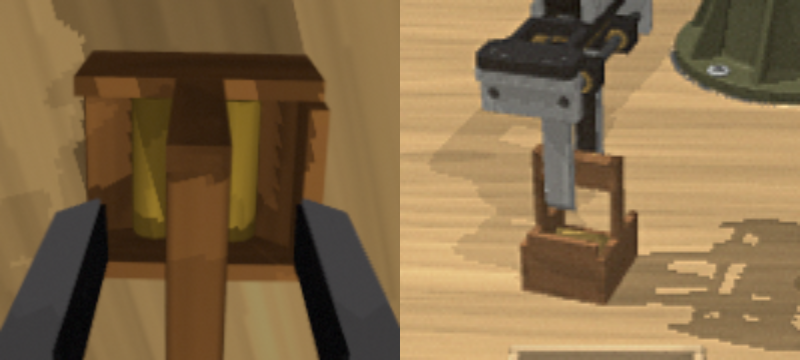

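The bar sits between the fingers and the fingertips are at bar height. I'll close on it.

Emit:
arm_command([
  {"translation": [0, 0, 0], "turn": [0, 0, 0]},
  {"translation": [0, 0, 0], "turn": [0, 0, 0]},
  {"translation": [0, 0, 0], "turn": [0, 0, 0]},
  {"translation": [0, 0, 0], "turn": [0, 0, 0]},
  {"translation": [0, 0, 0], "turn": [0, 0, 0]},
  {"translation": [0, 0, 0], "turn": [0, 0, 0]},
  {"translation": [0, 0, 0], "turn": [0, 0, 0]},
  {"translation": [0, 0, 0], "turn": [0, 0, 0]},
], gripper=0, force=35)

```text
time_s: 3.25
ee_pos: [0.4285, -0.1806, 0.0893]
eef_rot: [-1.791, 1.57, 2.675]
force: [-0.9, 0.5, -0.5]
grip_width: 0.0137
```

Emit:
arm_command([
  {"translation": [-0.2, 0, 0], "turn": [0, 0, 0]},
  {"translation": [-0.6, 0, 0], "turn": [0, 0, 0]},
  {"translation": [-1.1, 0, 0], "turn": [0, 0, 0]},
  {"translation": [-1.7, 0, 0], "turn": [0, 0, 0]},
  {"translation": [-2.3, 0, 0], "turn": [0, 0, 0]},
  {"translation": [-2.9, 0, 0], "turn": [0, 0, 0]},
  {"translation": [-3.4, 0, 0], "turn": [0, 0, 0]},
  {"translation": [-3.8, 0, 0], "turn": [0, 0, 0]},
  {"translation": [-4, 0, 0], "turn": [0, 0, 0]},
  {"translation": [-4, 0, 0], "turn": [0, 0, 0]},
])

```text
time_s: 4.08
ee_pos: [0.429, -0.1808, 0.1906]
eef_rot: [1.36, 1.569, -0.458]
force: [-0.6, 0.3, -3.7]
grip_width: 0.0136
```

```bash
python3 - <<'E'
from h import *
import cv2
o=ctrl.get_obs(); print(o['time_s'],o['ee_pos'],o['force'],o['grip_width'])
a=optics.camera("wrist"); b=optics.camera("scene")
im=np.hstack([cv2.resize(a[180:360,220:420],(400,360)),cv2.resize(b[110:290,250:450],(400,360))]); cv2.imwrite("pics/g3.png",im[:,:,::-1])
M=R(o['eef_rot'])
print(M.round(3))
# pour pose: lip over the tray. cup yaw ~0.04
E
```

```text
4.0833 [ 0.42898021 -0.18076942  0.19058852] [-0.58695745  0.25731182 -3.68109951] 0.01355045910540741
[[ 0.002  0.97  -0.244]
 [-0.001 -0.244 -0.97 ]
 [-1.     0.002  0.   ]]
```

View pics/g3.png

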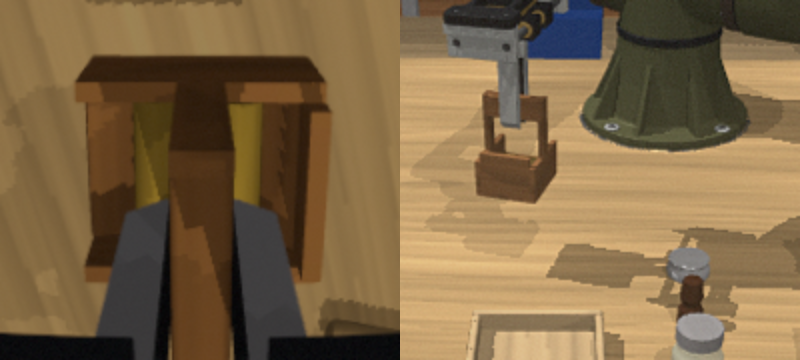

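```bash
python3 - <<'E'
from h import *
delta([.675,-.147,.19],tgt(.045))
E
```

```text
tr [-0.04  9.23 -3.71] turn [-3.34 -0.    0.01]
```

Emit:
arm_command([
  {"translation": [0, 0.06, -0.02], "turn": [-0.02, 0, 0]},
  {"translation": [0, 0.2, -0.08], "turn": [-0.07, 0, 0]},
  {"translation": [0, 0.4, -0.16], "turn": [-0.15, 0, 0]},
  {"translation": [0, 0.7, -0.28], "turn": [-0.25, 0, 0]},
  {"translation": [0, 1.05, -0.42], "turn": [-0.38, 0, 0]},
  {"translation": [0, 1.45, -0.58], "turn": [-0.52, 0, 0]},
  {"translation": [0, 1.9, -0.76], "turn": [-0.69, 0, 0]},
  {"translation": [0, 2.4, -0.96], "turn": [-0.87, 0, 0]},
  {"translation": [0, 2.93, -1.18], "turn": [-1.06, 0, 0]},
  {"translation": [0, 3.48, -1.4], "turn": [-1.26, 0, 0]},
  {"translation": [0, 4.04, -1.62], "turn": [-1.46, 0, 0]},
  {"translation": [0, 4.6, -1.85], "turn": [-1.67, 0, 0]},
])

```text
time_s: 5.18
ee_pos: [0.5529, -0.1634, 0.189]
eef_rot: [-1.975, 1.57, 2.638]
force: [0.1, -0.2, -3.4]
grip_width: 0.0137
```

```bash
python3 - <<'E'
from h import *
delta([.675,-.147,.19],tgt(.045))
E
```

```text
tr [-0.04  4.79 -1.14] turn [-1.65 -0.    0.  ]
```

Emit:
arm_command([
  {"translation": [0, 0.57, -0.14], "turn": [-0.2, 0, 0]},
  {"translation": [0, 1.13, -0.27], "turn": [-0.4, 0, 0]},
  {"translation": [0, 1.68, -0.4], "turn": [-0.6, 0, 0]},
  {"translation": [0, 2.2, -0.53], "turn": [-0.78, 0, 0]},
  {"translation": [0, 2.7, -0.65], "turn": [-0.95, 0, 0]},
  {"translation": [0, 3.18, -0.76], "turn": [-1.1, 0, 0]},
  {"translation": [0, 3.62, -0.86], "turn": [-1.25, 0, 0]},
  {"translation": [0, 4.0, -0.95], "turn": [-1.38, 0, 0]},
  {"translation": [0, 4.33, -1.03], "turn": [-1.49, 0, 0]},
  {"translation": [0, 4.58, -1.09], "turn": [-1.58, 0, 0]},
  {"translation": [0, 4.74, -1.13], "turn": [-1.63, 0, 0]},
  {"translation": [0, 4.8, -1.15], "turn": [-1.65, 0, 0]},
])

```text
time_s: 6.18
ee_pos: [0.6743, -0.147, 0.1888]
eef_rot: [-1.999, 1.57, 2.757]
force: [-0.3, -1.2, -3.5]
grip_width: 0.0139
```

```bash
python3 - <<'E'
from h import *
import cv2
o=ctrl.get_obs(); print(o['time_s'],o['ee_pos'],o['force'],o['grip_width'],R(o['eef_rot']).round(3))
a=optics.camera("wrist"); b=optics.camera("scene")
im=np.hstack([cv2.resize(a[120:420,160:480],(400,375)),cv2.resize(b[150:350,220:433],(400,375))]); cv2.imwrite("pics/g4.png",im[:,:,::-1])
delta([.68,-.147,.17],tgt(.045,np.radians(11)))
E
```

```text
6.1833 [ 0.67433843 -0.14704655  0.18881875] [-0.27182178 -1.21970747 -3.51129313] 0.013931048140564953 [[-0.001  0.999  0.044]
 [ 0.     0.044 -0.999]
 [-1.    -0.001 -0.   ]]
tr [0.77 0.24 0.  ] turn [-0.02  0.    2.2 ]
```

View pics/g4.png

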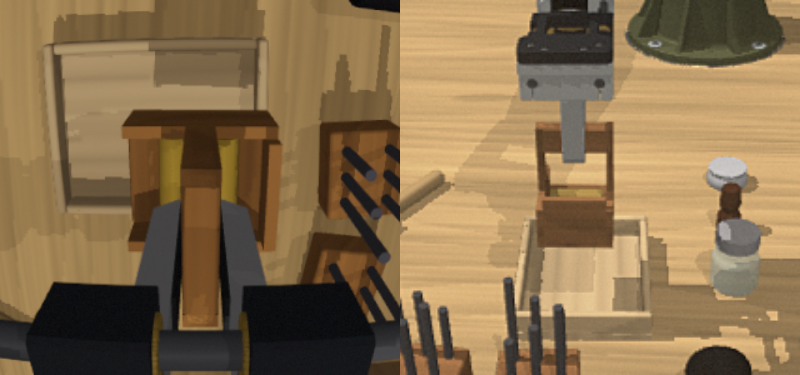

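Emit:
arm_command([
  {"translation": [0.07, 0, 0], "turn": [0, 0, 0.2]},
  {"translation": [0.15, 0, 0], "turn": [0, 0, 0.4]},
  {"translation": [0.22, 0, 0], "turn": [0, 0, 0.65]},
  {"translation": [0.3, 0, 0], "turn": [0, 0, 0.9]},
  {"translation": [0.38, 0, 0], "turn": [0, 0, 1.15]},
  {"translation": [0.46, 0, 0], "turn": [0, 0, 1.4]},
  {"translation": [0.54, 0, 0], "turn": [0, 0, 1.65]},
  {"translation": [0.6, 0, 0], "turn": [0, 0, 1.85]},
  {"translation": [0.66, 0, 0], "turn": [0, 0, 2.05]},
  {"translation": [0.7, 0, 0], "turn": [0, 0, 2.2]},
  {"translation": [0.7, 0, 0], "turn": [0, 0, 2.2]},
  {"translation": [0.7, 0, 0], "turn": [0, 0, 2.2]},
])

```text
time_s: 7.28
ee_pos: [0.6736, -0.1475, 0.1722]
eef_rot: [1.571, 1.379, 0.043]
force: [-1.3, -0.1, -2.6]
grip_width: 0.0138
```

```bash
python3 - <<'E'
from h import *
import cv2
o=ctrl.get_obs(); print(o['time_s'],o['ee_pos'],o['force'],o['grip_width'],R(o['eef_rot']).round(3))
a=optics.camera("wrist"); b=optics.camera("scene")
im=np.hstack([cv2.resize(a[120:420,160:480],(400,375)),cv2.resize(b[150:350,220:433],(400,375))]); cv2.imwrite("pics/g5.png",im[:,:,::-1])
delta([.654,-.147,.14],tgt(.045,np.radians(28)))
E
```

```text
7.2833 [ 0.6735819  -0.14746463  0.17215736] [-1.27748898 -0.07902348 -2.61503075] 0.013764625373203318 [[ 0.19   0.981  0.043]
 [ 0.008  0.042 -0.999]
 [-0.982  0.19   0.   ]]
tr [ 1.11 -1.02 -0.05] turn [-0.02  0.01  3.4 ]
```

View pics/g5.png

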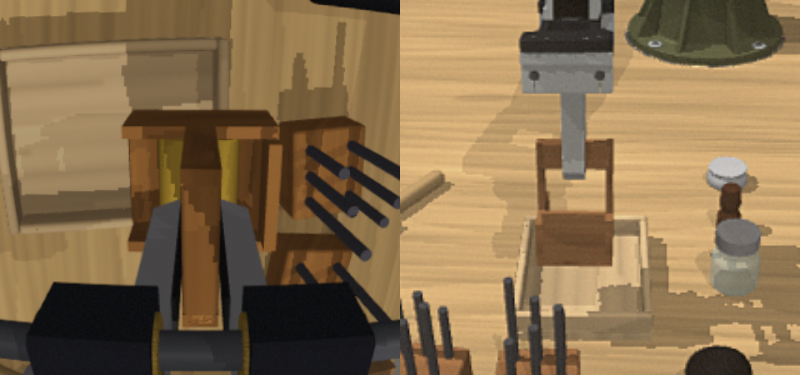

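Emit:
arm_command([
  {"translation": [0.2, -0.15, 0], "turn": [0, 0, 0.2]},
  {"translation": [0.4, -0.3, 0], "turn": [0, 0, 0.4]},
  {"translation": [0.6, -0.5, 0], "turn": [0, 0, 0.6]},
  {"translation": [0.8, -0.7, 0], "turn": [0, 0, 0.8]},
  {"translation": [0.95, -0.85, 0], "turn": [0, 0, 1.0]},
  {"translation": [1.05, -0.95, 0], "turn": [0, 0, 1.2]},
  {"translation": [1.1, -1, 0], "turn": [0, 0, 1.4]},
  {"translation": [1.1, -1, 0], "turn": [0, 0, 1.6]},
  {"translation": [1.1, -1, 0], "turn": [0, 0, 1.8]},
  {"translation": [1.1, -1, 0], "turn": [0, 0, 2.0]},
  {"translation": [1.1, -1, 0], "turn": [0, 0, 2.2]},
  {"translation": [1.1, -1, 0], "turn": [0, 0, 2.4]},
])

```text
time_s: 8.38
ee_pos: [0.6546, -0.1482, 0.1403]
eef_rot: [1.57, 1.168, 0.043]
force: [-0.6, 0.2, -3.0]
grip_width: 0.0136
```

```bash
python3 - <<'E'
from h import *
import cv2
o=ctrl.get_obs(); print(o['time_s'],o['ee_pos'],o['force'],o['grip_width'],R(o['eef_rot']).round(3))
a=optics.camera("wrist"); b=optics.camera("scene")
im=np.hstack([cv2.resize(a[120:420,160:480],(400,375)),cv2.resize(b[150:350,220:433],(400,375))]); cv2.imwrite("pics/g6.png",im[:,:,::-1])
E
```

```text
8.3833 [ 0.65460652 -0.14821027  0.14034385] [-0.60017488  0.19863166 -2.97435487] 0.013644202046219793 [[ 0.392  0.919  0.043]
 [ 0.017  0.04  -0.999]
 [-0.92   0.392  0.   ]]
```

View pics/g6.png

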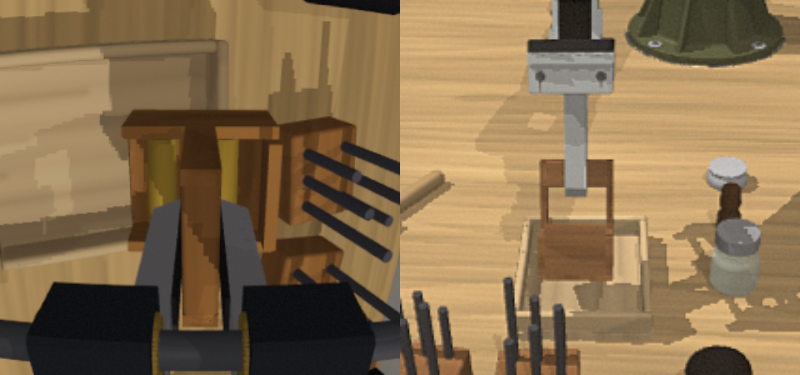

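The front pin has started to roll towards the lip. I'll hold this pose.

Emit:
arm_command([
  {"translation": [0, 0, 0], "turn": [0, 0, 0]},
  {"translation": [0, 0, 0], "turn": [0, 0, 0]},
  {"translation": [0, 0, 0], "turn": [0, 0, 0]},
  {"translation": [0, 0, 0], "turn": [0, 0, 0]},
  {"translation": [0, 0, 0], "turn": [0, 0, 0]},
  {"translation": [0, 0, 0], "turn": [0, 0, 0]},
  {"translation": [0, 0, 0], "turn": [0, 0, 0]},
  {"translation": [0, 0, 0], "turn": [0, 0, 0]},
])

```text
time_s: 9.15
ee_pos: [0.6545, -0.1482, 0.1402]
eef_rot: [1.571, 1.169, 0.043]
force: [-1.2, -0.4, -2.3]
grip_width: 0.014
```

```bash
python3 - <<'E'
from h import *
import cv2
o=ctrl.get_obs(); print(o['time_s'],o['ee_pos'],o['force'],o['grip_width'])
a=optics.camera("wrist"); b=optics.camera("scene")
im=np.hstack([cv2.resize(a[120:420,130:450],(400,375)),cv2.resize(b[150:350,220:433],(400,375))]); cv2.imwrite("pics/g7.png",im[:,:,::-1])
delta([.66,-.147,.17],tgt(.045,0))
E
```

```text
9.15 [ 0.65452797 -0.14821204  0.14018699] [-1.16007057 -0.35153349 -2.29926719] 0.014049414530763938
tr [-1.01  0.67 -0.04] turn [-0.02  0.   -4.6 ]
```

View pics/g7.png

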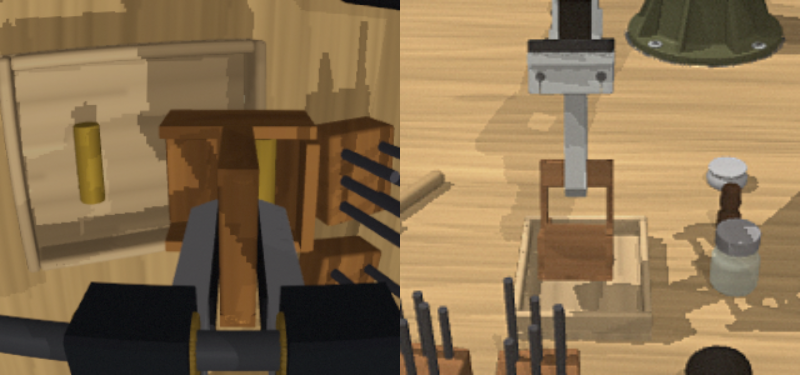

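The front pin is out, lying in the tray at crop (90,163). The back pin is still in the cup at (265,170). I'll level the cup and raise it.

Emit:
arm_command([
  {"translation": [-0.15, 0.05, 0], "turn": [0, 0, -0.3]},
  {"translation": [-0.4, 0.15, 0], "turn": [0, 0, -0.7]},
  {"translation": [-0.7, 0.3, 0], "turn": [0, 0, -1.2]},
  {"translation": [-1, 0.45, 0], "turn": [0, 0, -1.8]},
  {"translation": [-1.3, 0.6, 0], "turn": [0, 0, -2.4]},
  {"translation": [-1.5, 0.7, 0], "turn": [0, 0, -3]},
  {"translation": [-1.65, 0.8, 0], "turn": [0, 0, -3.5]},
  {"translation": [-1.75, 0.9, 0], "turn": [0, 0, -4]},
  {"translation": [-1.75, 0.95, 0], "turn": [0, 0, -4.3]},
  {"translation": [-1.75, 1, 0], "turn": [0, 0, -4.5]},
  {"translation": [-1.75, 1, 0], "turn": [0, 0, -4.6]},
  {"translation": [-1.75, 1, 0], "turn": [0, 0, -4.6]},
])

```text
time_s: 10.25
ee_pos: [0.6605, -0.1479, 0.1898]
eef_rot: [-2.061, 1.57, 2.695]
force: [1.0, 0.3, -2.7]
grip_width: 0.0138
```

```bash
python3 - <<'E'
from h import *
import cv2
o=ctrl.get_obs(); print(o['time_s'],o['ee_pos'],o['force'],o['grip_width'],R(o['eef_rot']).round(3))
a=optics.camera("wrist"); b=optics.camera("top")
im=np.hstack([cv2.resize(a[120:420,130:450],(400,375)),cv2.resize(b[100:300,220:433],(400,375))]); cv2.imwrite("pics/g8.png",im[:,:,::-1])
delta([.429,-.180,.19],tgt(-.245,0))
E
```

```text
10.25 [ 0.66050437 -0.14788767  0.18979897] [ 1.04786718  0.34386904 -2.66906219] 0.013781210939659469 [[-0.     0.999  0.043]
 [ 0.     0.043 -0.999]
 [-1.    -0.    -0.   ]]
tr [-0.   -9.3   0.88] turn [ 3.3 -0.  -0. ]
```

View pics/g8.png

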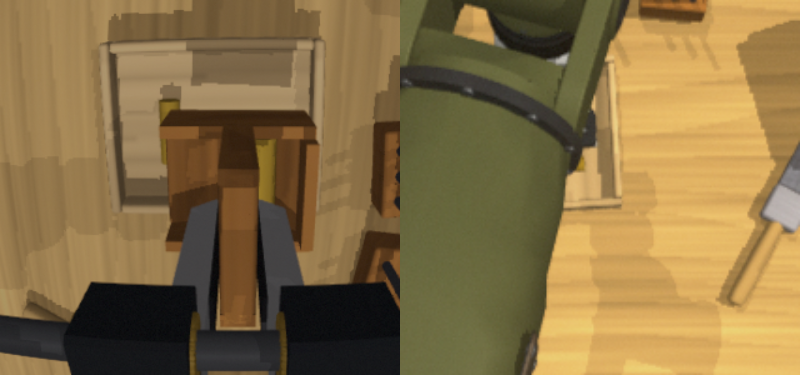

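Next I'll carry the cup back to its original free spot.

Emit:
arm_command([
  {"translation": [0, -0.06, 0], "turn": [0.02, 0, 0]},
  {"translation": [0, -0.2, 0.02], "turn": [0.07, 0, 0]},
  {"translation": [0, -0.4, 0.04], "turn": [0.15, 0, 0]},
  {"translation": [0, -0.7, 0.07], "turn": [0.25, 0, 0]},
  {"translation": [0, -1.05, 0.1], "turn": [0.38, 0, 0]},
  {"translation": [0, -1.45, 0.14], "turn": [0.52, 0, 0]},
  {"translation": [0, -1.9, 0.18], "turn": [0.68, 0, 0]},
  {"translation": [0, -2.4, 0.23], "turn": [0.85, 0, 0]},
  {"translation": [0, -2.93, 0.28], "turn": [1.04, 0, 0]},
  {"translation": [0, -3.48, 0.33], "turn": [1.24, 0, 0]},
  {"translation": [0, -4.04, 0.38], "turn": [1.44, 0, 0]},
  {"translation": [0, -4.6, 0.44], "turn": [1.63, 0, 0]},
])

```text
time_s: 11.35
ee_pos: [0.5448, -0.164, 0.1904]
eef_rot: [1.391, 1.57, -0.28]
force: [-0.8, -0.8, -2.9]
grip_width: 0.0135
```

Emit:
arm_command([
  {"translation": [0, -0.57, -0.08], "turn": [0.2, 0, 0]},
  {"translation": [0, -1.13, -0.17], "turn": [0.4, 0, 0]},
  {"translation": [0, -1.68, -0.25], "turn": [0.6, 0, 0]},
  {"translation": [0, -2.2, -0.33], "turn": [0.78, 0, 0]},
  {"translation": [0, -2.7, -0.4], "turn": [0.95, 0, 0]},
  {"translation": [0, -3.18, -0.47], "turn": [1.1, 0, 0]},
  {"translation": [0, -3.62, -0.54], "turn": [1.25, 0, 0]},
  {"translation": [0, -4.0, -0.6], "turn": [1.38, 0, 0]},
  {"translation": [0, -4.33, -0.65], "turn": [1.49, 0, 0]},
  {"translation": [0, -4.55, -0.68], "turn": [1.58, 0, 0]},
  {"translation": [0, -4.65, -0.7], "turn": [1.65, 0, 0]},
  {"translation": [0, -4.65, -0.7], "turn": [1.65, 0, 0]},
])

```text
time_s: 12.35
ee_pos: [0.4318, -0.1349, 0.1904]
eef_rot: [1.486, 1.57, -0.329]
force: [-0.7, 0.3, -3.1]
grip_width: 0.0139
```

```bash
python3 - <<'E'
from h import *
import cv2
o=ctrl.get_obs(); print(o['time_s'],o['ee_pos'],o['force'],o['grip_width'],R(o['eef_rot']).round(3))
a=optics.camera("wrist"); b=optics.camera("scene")
im=np.hstack([cv2.resize(a[0:420,170:618],(400,375)),cv2.resize(b[110:340,200:445],(400,375))]); cv2.imwrite("pics/g9.png",im[:,:,::-1])
delta([.429,-.180,.19],tgt(-.245,0))
E
```

```text
12.35 [ 0.43182093 -0.13490155  0.19037072] [-0.7382191   0.32533823 -3.08403793] 0.013878477122122472 [[ 0.     0.97  -0.241]
 [-0.    -0.241 -0.97 ]
 [-1.     0.     0.   ]]
tr [0.01 0.3  1.78] turn [ 0.02  0.   -0.  ]
```

View pics/g9.png

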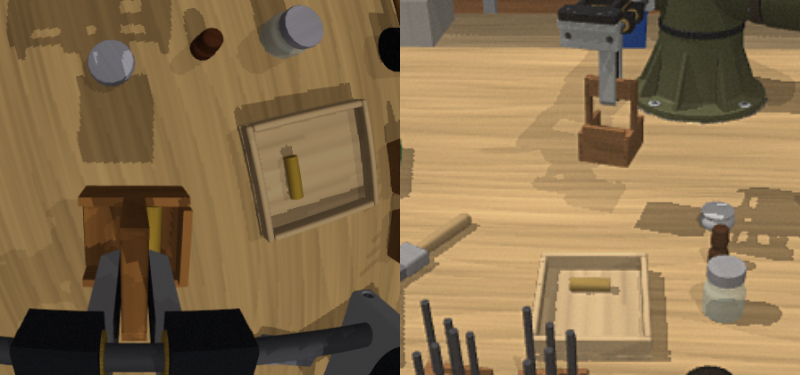

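The front pin lies in the tray and the back pin is in the cup. The cup ended 45 mm off sideways because I got the sign of one row wrong. I'll correct that and lower it.

Emit:
arm_command([
  {"translation": [0, 0.05, 0.3], "turn": [0, 0, 0]},
  {"translation": [0, 0.15, 0.8], "turn": [0, 0, 0]},
  {"translation": [0, 0.25, 1.3], "turn": [0, 0, 0]},
  {"translation": [0.2, 0.3, 1.7], "turn": [0, 0, 0]},
  {"translation": [0.7, 0.3, 1.8], "turn": [0, 0, 0]},
  {"translation": [1.3, 0.3, 1.8], "turn": [0, 0, 0]},
  {"translation": [1.9, 0.3, 1.8], "turn": [0, 0, 0]},
  {"translation": [2.5, 0.3, 1.8], "turn": [0, 0, 0]},
  {"translation": [3, 0.3, 1.8], "turn": [0, 0, 0]},
  {"translation": [3.4, 0.3, 1.8], "turn": [0, 0, 0]},
  {"translation": [3.6, 0.3, 1.8], "turn": [0, 0, 0]},
  {"translation": [3.7, 0.3, 1.8], "turn": [0, 0, 0]},
])

```text
time_s: 13.45
ee_pos: [0.4283, -0.1806, 0.097]
eef_rot: [-1.791, 1.57, 2.678]
force: [0.4, 0.0, -2.9]
grip_width: 0.0136
```

Emit:
arm_command([
  {"translation": [0.1, 0, 0], "turn": [0, 0, 0]},
  {"translation": [0.2, 0, 0], "turn": [0, 0, 0]},
  {"translation": [0.25, 0, 0], "turn": [0, 0, 0]},
  {"translation": [0.28, 0, 0], "turn": [0, 0, 0]},
  {"translation": [0.3, 0, 0], "turn": [0, 0, 0]},
  {"translation": [0.3, 0, 0], "turn": [0, 0, 0]},
])

```text
time_s: 13.95
ee_pos: [0.4285, -0.1804, 0.0903]
eef_rot: [1.31, 1.571, -0.504]
force: [0.8, -0.5, -2.9]
grip_width: 0.0137
```

Emit:
arm_command([
  {"translation": [0.02, 0, 0], "turn": [0, 0, 0]},
  {"translation": [0.04, 0, 0], "turn": [0, 0, 0]},
  {"translation": [0.05, 0, 0], "turn": [0, 0, 0]},
  {"translation": [0.05, 0, 0], "turn": [0, 0, 0]},
])

```text
time_s: 14.28
ee_pos: [0.4286, -0.1805, 0.0893]
eef_rot: [1.266, 1.571, -0.548]
force: [-2.6, 0.7, 3.0]
grip_width: 0.0135
```

Contact: the vertical force went from −2.9 N to +3 N. I'll release slowly and then withdraw straight up.

Emit:
arm_command([
  {"translation": [0, 0, 0], "turn": [0, 0, 0]},
  {"translation": [0, 0, 0], "turn": [0, 0, 0]},
  {"translation": [0, 0, 0], "turn": [0, 0, 0]},
  {"translation": [0, 0, 0], "turn": [0, 0, 0]},
  {"translation": [0, 0, 0], "turn": [0, 0, 0]},
  {"translation": [0, 0, 0], "turn": [0, 0, 0]},
  {"translation": [0, 0, 0], "turn": [0, 0, 0]},
], gripper=44)

```text
time_s: 14.87
ee_pos: [0.4285, -0.1804, 0.089]
eef_rot: [-2.638, 1.571, 1.831]
force: [0.0, -0.5, 0.1]
grip_width: 0.0442
```

Emit:
arm_command([
  {"translation": [-0.3, 0, 0], "turn": [0, 0, 0]},
  {"translation": [-0.9, 0, 0], "turn": [0, 0, 0]},
  {"translation": [-1.7, 0, 0], "turn": [0, 0, 0]},
  {"translation": [-2.5, 0, 0], "turn": [0, 0, 0]},
  {"translation": [-3.3, 0, 0], "turn": [0, 0, 0]},
  {"translation": [-4, 0, 0], "turn": [0, 0, 0]},
  {"translation": [-4.5, 0, 0], "turn": [0, 0, 0]},
  {"translation": [-4.8, 0, 0], "turn": [0, 0, 0]},
  {"translation": [-4.8, 0, 0], "turn": [0, 0, 0]},
])

```text
time_s: 15.62
ee_pos: [0.4289, -0.1806, 0.2106]
eef_rot: [1.339, 1.568, -0.475]
force: [-0.7, -0.0, -0.2]
grip_width: 0.0439
```

```bash
python3 - <<'E'
from h import *
import cv2
o=ctrl.get_obs(); print(o['time_s'],o['ee_pos'],o['force'],o['grip_width'])
a=optics.camera("wrist"); b=optics.camera("scene")
im=np.hstack([cv2.resize(a[0:420,170:618],(400,375)),cv2.resize(b[110:340,200:445],(400,375))]); cv2.imwrite("pics/g10.png",im[:,:,::-1])
E
```

```text
15.6167 [ 0.42892127 -0.18063806  0.21062249] [-0.65431523 -0.04834328 -0.22351132] 0.043901075681704683
```

View pics/g10.png

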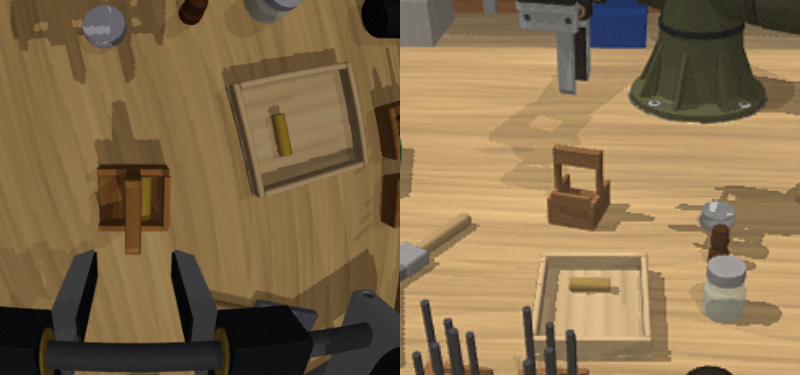

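The cup stands upright on the bench with the back pin in it at (146,198), the front pin lies in the tray at (282,135), and the gripper is clear.

```bash
python3 -c "
from station import ctrl; print(ctrl.hand_in())"
```

```text
the job is handed in; nothing more can be done
None
```

The job is done and handed in at about 15.6 s of the 56 s allowed. `hand_in` gives no verdict, so the result below rests on my own checks.

**What I did:** I gripped the pin cup by its bar and lifted it. I tipped it to about 11° above the plain tray, then slowly to about 23°, until only the front pin rolled out. I levelled the cup, carried it back to its original spot on the bench, lowered it until it touched, let go and withdrew upwards.

**Last checks:**
- **Front pin:** it lies in the plain tray, in the same place in two successive pictures.
- **Back pin:** it is still in the cup.
- **Cup:** it stands upright on the bench. I felt contact at a tool height of 0.089 m, the same as at pick-up.
- **Gripper:** it is open, about 0.12 m above where it let go, with almost no force on it.

**One slip:** on the way back a wrong sign put the cup 45 mm off sideways in the air. I corrected it before setting the cup down, and nothing was touched. No check failed or disagreed at the end.

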